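# Clip the loose core-box piece into the snap hook

## Task

Take the teal block that has a steel ring and clip it to the stand so that it cannot get lost: bring the ring down over the nose of the snap hook so that it presses the brass gate in, passes it, and the gate snaps shut above it. Then, still holding the block, pull it straight back, away from the hook, until the sliding foot is against its stop and tug there with about 13 N for half a second to prove that it is caught; then leave it lying level on the ledge, let go. Never load the hook or its gate with more than 18 N, and leave the other things on the bench where they are.

Things in the scene. Friction and masses are not known exactly. Their poses are not given: they have to be found in the camera images.
- piece: Loose core-box piece: teal wooden block, 64 (x) x 32 (y) x 30 mm (z), 0.08 to 0.17 kg, lying flat, with a rigid steel ring (screw eye) in the middle of its +x end. Origin: centre of the block's underside; x runs along the block towards the ring, z up. The ring lies flat in the piece's x-y plane: bar 6 mm thick, hole 21 mm, outside 34 mm.
- ring (a point): Centre of the ring's hole: 53 mm ahead (+x) of the piece's origin and 15 mm above the block's underside.
- hook: Snap hook on a plywood stand: a J of 10 mm round steel bar in its own x-z plane. Origin: on the bench, straight below the nose's axis; z up; x from nose to spine. Nose: vertical bar, axis at x = 0, rounded tip at z = 115 mm. Spine: vertical bar at x = 38 mm, up to 145 mm. A round bowl joins them below, its upper surface lowest at 56 mm. The 28 mm gap between is closed above by the gate.
- hook_foot (a point): The hook's dark foot plate, between two aluminium guides: centre of its top, 22 mm on the spine's side of the nose, 25 mm above the bench. The foot can slide along the hook's x with about 3 N of friction; it starts anywhere in this play, so it may creep when pressed, and give up to 26 mm in a pull towards -x before it meets a firm stop. Only at the stop does the hook resist more.
- ledge (a point): Middle of the stand's narrow dark steel ledge for the block, fixed, before the nose (on the hook's -x side), its long way in line with the hook's x; flat top 60 mm above the bench, 83 mm long, 22 mm wide: the block overhangs it 5 mm each side in y, fingers may pass beside it. With the block lying on it, ring towards the hook's +x, the ring's centre is 75 mm above the bench.
- nose (a point): Top of the nose's tip, on its axis, 115 mm above the bench: (0, 0, 115 mm) in the hook's frame.
- gate (a joint): Angle of the sprung brass gate, rad: 0 shut, 0.72 fully in. A 7 mm round bar, 45 mm long, hinged on the spine at hook x = 38, z = 140 mm. Pressed from above it swings down and in towards the spine; at its end that takes about 2 N to start, 4 N fully in, more nearer the hinge. It springs shut by itself.
- gate_end (a point): Free end of the gate. Shut, it lies against the nose at hook x = 6, z = 108 mm; fully in, it is 95 mm above the bench. If the ring comes down level with its centre over the nose, or up to 3 mm beyond, its far bar presses the gate in and is past it at about 90 mm above the bench.
- plain_piece: Bystander: teal stepped block without a ring, 70 x 34 x 38 mm; origin at the underside's centre.
- round_piece: Bystander: round teal piece with a stub on top, diameter 48, height 50 mm; origin at the underside's centre.
- drill: Bystander: orange and black cordless drill standing on its battery, 215 mm tall; origin under the battery.
- screwdriver: Bystander: screwdriver with a red handle, lying.
- sanding_block: Bystander: cork sanding block 100 x 60 x 30 mm.
- glue: Bystander: white glue bottle, diameter 60, height 160 mm.
- screw_jar: Bystander: glass jar with steel lid, diameter 64, height 70 mm.
There are look-alikes about, which are no part of the job. What is shaped like the piece but purple is not meant. What is shaped like the part that bears hook but green is not meant.

How it is judged:
By the outcome, as a careful person would: the job done as asked, in the order asked, and still so for the second after the job is handed in, with the robot touching nothing.
It also fails if it takes over 59 s, if anything falls off the work surface, if the arm or the gripper's body presses on something with over 40 N, if the wrist force passes 120 N, or if a joint passes its speed limit or range.

## Robot

A 6-joint arm with a two-finger parallel gripper is mounted at the origin on the work surface. World frame = base frame: x ahead of the robot, y to its left, z up, the work surface at z = 0. Lengths are in m, angles in degrees, forces in N, time in s.
With the tool pointing down it reaches from about 0.3 to 0.75 m from the base axis. Payload 8.5 kg.
Tool frame: the origin (TCP) lies at the very end of the fingers, on their centre line; the grasp point (between the pads) lies 19 mm behind it; z points along the fingers, y is the line along which they close (so a half turn about z gives the same grasp; the last joint's range is limited). The gripper opens to 85 mm and grips with 20 to 120 N. Pads are 22 mm wide; open, the fingers measure 114 mm over their backs; the gripper's body (76 mm by 85 mm) begins 54 mm behind the grasp point. The pads swing forward as they close: fully open they stand 13 mm farther back than shut.
Start: joints at [61.69, 21.807, 74.336, -0, 83.858, -12.336], TCP at [0.151, 0.529, 0.231] pointing down, gripper open.
Joint ranges: [-178.18, 178.18], [-50.72, 133.34], [12.68, 142.11], [-81.47, 261.47], [9.98, 163.14], [-165.26, 165.26]. Speed limits (degrees/s): [136.94, 136.94, 180, 180, 180, 180].

## Interface

Orientations are given as a 3x3 rotation matrix whose columns are the frame's x, y, z axes.
In Python, from rig import env, optics, spotter gives the robot as it stands.
- The arm moves only by the shell command python3 -m crank 'ROWS' [FORCE]. ROWS is JSON, one flat list of numbers, 5 for each row, row after row: the finger opening in cm, from 0 to 8.54, then the shift along the tool's x, y, z in cm, then the turn about the tool's z in rad. A call has exactly 8 rows; each row shifts and turns the commanded pose from where the row before left it, along the tool's axes as they then stand; what a row does not reach is not made up. A row lasts 1/12 s, in which the tool goes at most 41.7 mm and 7.16 degrees, less where a joint would pass 70% of its speed; a pose out of reach is approached as far as the arm can. A call is refused whole if a number of a shift passes 4.17 or a number of a turn 0.125, either way. A call with a gripper value outside its range is refused whole. The fingers move at their own pace and stop on an object; FORCE is the grip in N (left out, the last holds). Time passes only in rows, so rows that do not move let the fingers close, or fill a call up. It gives the time, the measured TCP pose, the force, the opening and the grip force at its end, in the units of the state.
- env.observe(): the state, without advancing time (a new reading comes with each control period).
- optics.get_image(name): name is "side" or "top" or "wrist"; returns a dict with "color" (420x560x3 uint8, red, green, blue), "intrinsics" (3x3 intrinsics, pixels), "pose" (4x4, takes a point from camera to world coordinates). Camera axes: x right, y up, looking along -z (the intrinsics and any distortion apply to the point x, -y, -z); pixel columns grow to the right and rows downward; lengths in m; the calibration is good to about 2 mm. A picture is of the moment at which its call begins. There is no depth.
- env.close_job(): hands the job in; it is judged then, once.
Trained networks look in a picture, given as the dict that the camera call returned (one of the last four; its "shot" number tells which), for a name from the list of things; names that differ only in an ending like _2 or _b are one class to them, and where a whole thing is asked for, a point or a joint stands for the part that bears it (a point fixed in the world has none). Each returns a list of dicts, best first, with "score" (0 to 1); they miss things now and then, are a little off and sometimes report something else, mostly with a low value. They report only what shows in the picture. A call takes as long as a camera call. They do not tell look-alikes from the thing itself.
- spotter.look_for(picture, query): "at" ([column, row] as shares, 0 to 1, of the picture: columns of its width, rows of its height, amid what is visible of it).
The state is a dict: "time_s": time; "q": joint angles; "qvel": joint speeds; "joint_efforts": joint torques, N m; "position": TCP position; "tool_rot": TCP orientation; "ft_force": force on the tool from outside, world axes, zero at the start; "wrist_torque": the same for the moment, N m; "grip_width": finger opening in m; "gripper_force": force on a finger pad.
Only numpy, scipy, OpenCV 4.12 (cv2) and the standard library are available. Lean on these libraries where they do the work, as an engineer would, in place of code of your own. Each camera call takes 0.05 s, during which the arm holds its last target. There are 200 camera calls.

## Working session

There is one attempt and no reset: what is moved stays moved. The work goes in short steps, Python scripts to look and compute and a shell command to move; the robot and the scene stay as the last step left them, time stands still between calls to the robot, and variables do not carry over. Pictures are saved under pics/ and viewed, at most 10 in all, crops included, and the job is handed in when it is done.

```bash
ls; mkdir -p pics; cat > h.py <<'E'
import numpy as np, cv2, json
from rig import env, optics, spotter
def shot(n, save=None):
    p=optics.get_image(n)
    if save: cv2.imwrite('pics/'+save,p['color'][:,:,::-1])
    return p
def ray(p,uv):
    K=np.array(p['intrinsics']);T=np.array(p['pose'])
    d=np.linalg.inv(K)@[uv[0],uv[1],1]; d=T[:3,:3]@[d[0],-d[1],-d[2]]
    return T[:3,3],d
def atz(p,uv,z):
    o,d=ray(p,uv); return o+d*(z-o[2])/d[2]
def proj(p,X):
    K=np.array(p['intrinsics']);T=np.array(p['pose'])
    c=T[:3,:3].T@(np.array(X)-T[:3,3]); v=K@[c[0],-c[1],-c[2]]; return v[:2]/v[2]
def tri(l):
    A=np.zeros((3,3));b=np.zeros(3)
    for p,uv in l:
        o,d=ray(p,uv); d=d/np.linalg.norm(d);M=np.eye(3)-np.outer(d,d);A+=M;b+=M@o
    return np.linalg.solve(A,b)
def look(p,q):
    return [(np.round(np.array(r['at'])*[560,420],1).tolist(),round(r['score'],2)) for r in spotter.look_for(p,q)]
E
python3 - <<'E'
from h import *
print({k:np.round(v,3).tolist() for k,v in env.observe().items()})
for n in ['top','side']:
    p=shot(n,n+'0.png'); print(n,[k for k in p],np.round(p['intrinsics'],1).tolist(),np.round(p['pose'],3).tolist())
    for q in ['piece','ring','hook','hook_foot','ledge','nose','gate_end']: 
        print(q,[(a,s,np.round(atz(p,a,{'piece':.03,'ring':.015,'hook':.09,'hook_foot':.025,'ledge':.06,'nose':.115,'gate_end':.108}[q])[:2],3).tolist()) for a,s in look(p,q)[:4]])
E
```

```text
pics
{'time_s': 0.0, 'q': [61.691, 21.84, 74.387, -0.001, 83.857, -12.335], 'qvel': [0.07, -0.003, 0.024, 0.074, 0.054, -0.084], 'joint_efforts': [0.0, -44.846, -23.128, -0.0, 0.005, -0.0], 'position': [0.151, 0.528, 0.231], 'tool_rot': [[-0.961, 0.275, -0.001], [0.275, 0.961, -0.001], [0.0, -0.001, -1.0]], 'ft_force': [0.564, -0.312, -0.364], 'wrist_torque': [-0.041, 0.022, -0.029], 'gripper_force': 0.0, 'grip_width': 0.085}
top ['color', 'intrinsics', 'pose', 'shot'] [[439.8, 0.0, 282.2], [0.0, 439.8, 214.8], [0.0, 0.0, 1.0]] [[-0.029, 0.999, -0.035, 0.475], [-1.0, -0.029, -0.002, 0.027], [-0.003, 0.035, 0.999, 1.226], [0.0, 0.0, 0.0, 1.0]]
piece [([352.0, 167.4], 0.7, [0.641, -0.165]), ([311.3, 124.7], 0.68, [0.761, -0.058]), ([456.1, 284.9], 0.28, [0.313, -0.435])]
ring [([349.5, 166.5], 0.77, [0.645, -0.161]), ([308.9, 127.4], 0.59, [0.757, -0.052])]
hook [([205.9, 290.1], 0.74, [0.327, 0.23]), ([262.5, 185.8], 0.65, [0.591, 0.078])]
hook_foot [([261.1, 183.4], 0.95, [0.605, 0.084]), ([204.6, 291.3], 0.8, [0.315, 0.246]), ([352.7, 166.0], 0.16, [0.645, -0.168])]
ledge [([270.7, 
[... 263 characters left out ...]
 272.6], [0.0, 405.5, 209.2], [0.0, 0.0, 1.0]] [[0.996, 0.033, -0.084, 0.425], [-0.089, 0.536, -0.839, -0.844], [0.017, 0.843, 0.537, 0.688], [0.0, 0.0, 0.0, 1.0]]
piece [([333.1, 292.8], 0.82, [0.634, -0.179]), ([369.1, 259.3], 0.59, [0.752, -0.068])]
ring [([369.9, 262.9], 0.84, [0.757, -0.064]), ([332.2, 290.5], 0.8, [0.639, -0.157])]
hook [([302.4, 220.5], 0.75, [0.592, 0.03]), ([201.5, 198.7], 0.59, [0.321, 0.159])]
hook_foot [([204.1, 197.9], 0.94, [0.318, 0.272]), ([301.7, 220.8], 0.86, [0.608, 0.124])]
ledge [([287.2, 235.9], 0.84, [0.55, 0.006]), ([185.9, 211.8], 0.57, [0.276, 0.139])]
nose [([304.4, 228.8], 0.69, [0.584, -0.042]), ([203.2, 200.6], 0.68, [0.331, 0.106])]
gate_end []
```

View pics/top0.png

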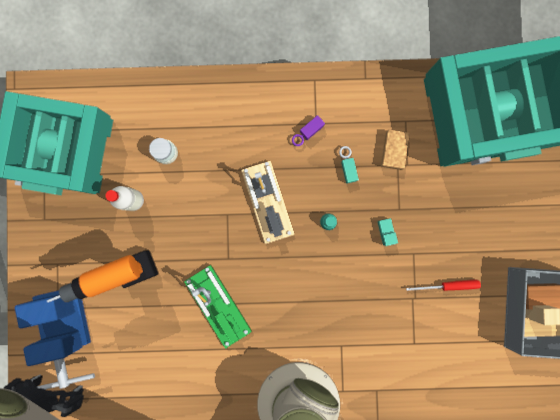

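View pics/side0.png

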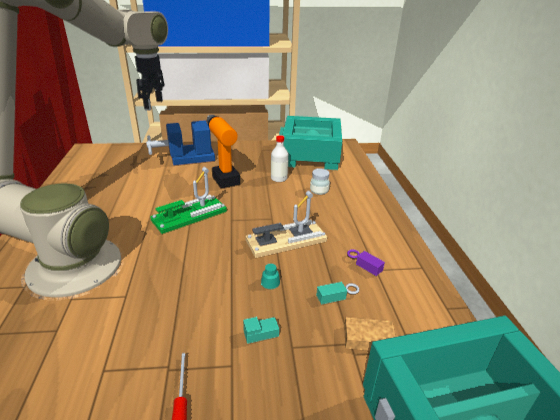

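Top image: the candidates for the piece are the teal block with a steel ring (block 350,170, ring 345,152), the purple look-alike (312,128), and the plain teal block (388,232). I choose the teal one with the ring. For the stand, the candidates are plywood (267,203) and green (217,305). I choose the plywood one.

```bash
python3 - <<'E'
from h import *
p=shot('top'); c=p['color']
crop=cv2.resize(np.hstack([c[130:190,320:380],c[155:215,230:290]])[:,:,::-1],None,fx=6,fy=6,interpolation=2); 
cv2.imwrite('pics/crop1.png',crop)
hsv=cv2.cvtColor(c,cv2.COLOR_RGB2HSV)
m=cv2.inRange(hsv,(75,90,40),(95,255,255)); m2=np.zeros_like(m); m2[150:190,335:365]=m[150:190,335:365]
r=cv2.minAreaRect(cv2.findNonZero(m2)); print(r)
ctr=atz(p,r[0],.025); ring=atz(p,(345,152),.015); print('block',ctr,'ring',ring,np.degrees(np.arctan2(*(ring-ctr)[1::-1])))
b=cv2.boxPoints(r); B=np.array([atz(p,x,.03)[:2] for x in b]); print(B)
for e in (B[1]-B[0],B[2]-B[1]): print(np.linalg.norm(e),np.degrees(np.arctan2(e[1],e[0])))
E
```

```text
((349.5, 170.0), (23.525955200195312, 12.611852645874023), 75.96376037597656)
block [ 0.63425313 -0.15903881  0.025     ] ring [ 0.68593498 -0.14986795  0.015     ] 10.062302109482387
[[ 0.66140405 -0.13472017]
 [ 0.66880527 -0.1684011 ]
 [ 0.60582414 -0.18177209]
 [ 0.59844665 -0.14815081]]
0.03448453814254603 -77.60651239587372
0.06438482339079452 -168.01398527422404
```

View pics/crop1.png

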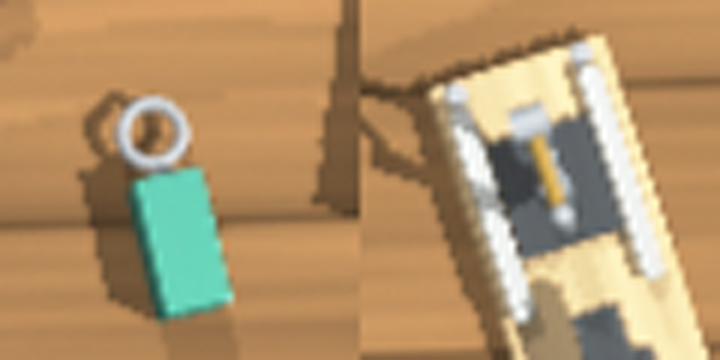

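The crop shows the teal block with its steel ring at (345.5,152), and the plywood hook's nose at about (264,191). The choice is confirmed, so I move above the piece.

```bash

python3 -m crank '[8.5,0,0,-4,0, 8.5,-3.1,-2.5,0,0, 8.5,-3.1,-2.5,0,0, 8.5,-3.1,-2.5,0,0, 8.5,-3.1,-2.5,0,0, 8.5,-3.1,-2.5,0,0, 8.5,-3.1,-2.5,0,0, 8.5,-3.1,-2.5,0,0]' 60
python3 -m crank '[8.5,-3.1,-2.5,0,0, 8.5,-3.1,-2.5,0,0, 8.5,-3.1,-2.5,0,0, 8.5,-3.1,-2.5,0,0, 8.5,-3.1,-2.5,0,0, 8.5,-3.1,-2.5,0,0, 8.5,-3.1,-2.5,0,0, 8.5,-3.1,-2.5,0,0]'
python3 -m crank '[8.5,-3.1,-2.5,0,0, 8.5,-3.1,-2.5,0,0, 8.5,-3.1,-2.5,0,0, 8.5,-3.1,-2.5,0,0, 8.5,-3.1,-2.5,0,0, 8.5,-3.1,-2.5,0,0, 8.5,0,0,0,-0.12, 8.5,0,0,0,-0.12]'
python3 -m crank '[8.5,0,0,3,-0.12, 8.5,0,0,3,-0.11, 8.5,0,0,3,0, 8.5,0,0,0,0, 8.5,0,0,0,0, 8.5,0,0,0,0, 8.5,0,0,0,0, 8.5,0,0,0,0]'
cat >> h.py <<'E'
def st():
    s=env.observe(); R=np.array(s['tool_rot']); print('t',round(s['time_s'],2),'pos',np.round(s['position'],4),'xang',round(np.degrees(np.arctan2(R[1,0],R[0,0])),2),'ft',np.round(s['ft_force'],1),'w',round(s['grip_width'],4),'gf',round(s['gripper_force'],1)); return s,R
E
python3 - <<'E'
from h import *
s,R=st()
p=shot('wrist','w1.png'); print(np.round(p['pose'],3).tolist(),np.round(p['intrinsics'],0).tolist())
print(look(p,'ring'),look(p,'piece'))
E
```

```text
time_s: 1.52
position: [0.3124, 0.2991, 0.2715]
tool_rot: [[-0.961, 0.275, 0.001], [0.275, 0.961, 0.0], [-0.0, 0.0, -1.0]]
ft_force: [0.9, 1.2, 0.3]
grip_width: 0.085
gripper_force: 0.0
time_s: 2.18
position: [0.496, 0.0383, 0.2715]
tool_rot: [[-0.961, 0.276, 0.0], [0.276, 0.961, 0.0], [-0.0, 0.0, -1.0]]
ft_force: [0.0, 1.0, -0.2]
grip_width: 0.0852
gripper_force: 0.0
time_s: 2.85
position: [0.6334, -0.1573, 0.2696]
tool_rot: [[-0.999, 0.036, -0.002], [0.036, 0.999, 0.001], [0.002, 0.001, -1.0]]
ft_force: [-0.6, 0.5, 0.5]
grip_width: 0.085
gripper_force: 0.0
time_s: 3.52
position: [0.6333, -0.1554, 0.1833]
tool_rot: [[-0.982, -0.19, 0.003], [-0.19, 0.982, -0.001], [-0.003, -0.002, -1.0]]
ft_force: [-0.5, 1.4, -0.1]
grip_width: 0.0847
gripper_force: 0.0
t 3.52 pos [ 0.6333 -0.1554  0.1833] xang -169.06 ft [-0.5  1.4 -0.1] w 0.0847 gf 0.0
[[-0.19, -0.942, -0.275, 0.563], [0.982, -0.183, -0.052, -0.169], [-0.002, -0.28, 0.96, 0.325], [0.0, 0.0, 0.0, 1.0]] [[356.0, 0.0, 276.0], [0.0, 356.0, 211.0], [0.0, 0.0, 1.0]]
[([346.4, 326.4], 0.88), ([273.7, 199.0], 0.71)] [([343.6, 328.0], 0.93)]
```

View pics/w1.png

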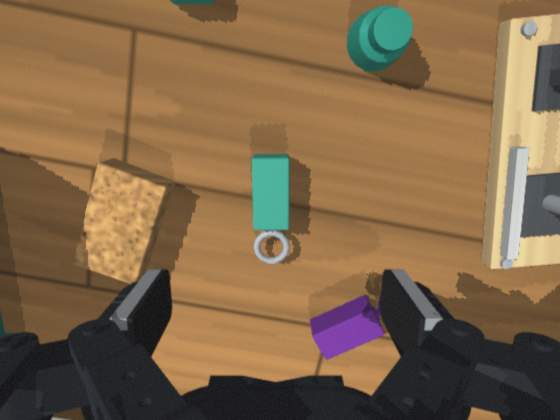

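The wrist view shows the teal block at (270,192) with its ring at (271,247), aligned with the fingers. I measure it.

```bash
python3 - <<'E'
from h import *
s,R=st()
p=shot('wrist'); hsv=cv2.cvtColor(p['color'],cv2.COLOR_RGB2HSV)
m=cv2.inRange(hsv,(75,90,150),(95,255,255)); m2=np.zeros_like(m); m2[140:245,240:305]=m[140:245,240:305]
r=cv2.minAreaRect(cv2.findNonZero(m2)); B=np.array([atz(p,x,.03)[:2] for x in cv2.boxPoints(r)]); c=B.mean(0)
print(r,c); 
for e in (B[1]-B[0],B[2]-B[1]): print(np.linalg.norm(e),np.degrees(np.arctan2(e[1],e[0])))
rg=atz(p,(271,247),.015)[:2]; print('ring',rg,np.linalg.norm(rg-c),np.degrees(np.arctan2(*(rg-c)[::-1])))
d=np.r_[c,0]-s['position']; print('tool delta cm',100*R.T@d)
E
```

```text
t 3.67 pos [ 0.6329 -0.1552  0.1822] xang -169.05 ft [-0.9  0.6 -0.2] w 0.0846 gf 0.0
((269.0, 194.5), (71.0, 36.0), 90.0) [ 0.634262   -0.16099352]
0.02964556863615541 100.9867426701871
0.06182225772916452 11.490077018805291
ring [ 0.68588369 -0.14964491] 0.052854424273010125 12.398772719072973
tool delta cm [ 2.94579548e-03 -5.79832928e-01  1.82232407e+01]
```

```bash

python3 -m crank '[8.5,0.2,-0.6,3,0, 8.5,0,0,3.5,0, 8.5,0,0,3.5,0, 8.5,0,0,3.5,0, 8.5,0,0,2.5,0, 8.5,0,0,1.8,0, 8.5,0,0,0,0, 3,0,0,0,0]' 60
python3 -m crank '[0,0,0,0,0, 0,0,0,0,0, 0,0,0,0,0, 0,0,0,0,0, 0,0,0,0,0, 0,0,0,0,0, 0,0,0,0,0, 0,0,0,0,0]' 60
```

```text
time_s: 4.38
position: [0.6319, -0.1614, 0.0032]
tool_rot: [[-0.982, -0.19, -0.001], [-0.19, 0.982, 0.0], [0.001, 0.001, -1.0]]
ft_force: [-0.9, -0.4, 0.9]
grip_width: 0.0748
gripper_force: 0.0
time_s: 5.05
position: [0.6326, -0.1617, 0.0049]
tool_rot: [[-0.982, -0.19, 0.002], [-0.19, 0.982, -0.001], [-0.002, -0.002, -1.0]]
ft_force: [0.3, 0.5, 6.5]
grip_width: 0.0306
gripper_force: 61.6
```

```bash

python3 -m crank '[0,0,0,-1,0, 0,0,0,-3,0, 0,0,0,-4,0, 0,0,0,-4,0, 0,0,0,-4,0, 0,0,0,-4,0, 0,0,0,-4,0, 0,0,0,-1,0]'
python3 -m crank '[0,0.4,2,0,0, 0,0.4,3.5,0,0, 0,0.4,3.5,0,0, 0,0.4,3.5,0,0, 0,0.4,3.5,0,0, 0,0,2,0,0, 0,0,0.8,0,-0.079, 0,0,0,0,0]'
python3 -m crank '[0,0,0,0,0, 0,0,0,0,0, 0,0,0,0,0, 0,0,0,0,0, 0,0,0,0,0, 0,0,0,0,0, 0,0,0,0,0, 0,0,0,0,0]'
python3 - <<'E'
from h import *
s,R=st()
p=shot('wrist','w2.png')
for q in ['ring','nose','ledge','hook_foot','gate_end']: print(q,look(p,q)[:3])
np.savez('w2.npz',pose=p['pose'],K=p['intrinsics'])
E
```

```text
time_s: 5.72
position: [0.6329, -0.1617, 0.2615]
tool_rot: [[-0.982, -0.19, 0.01], [-0.19, 0.982, -0.005], [-0.009, -0.007, -1.0]]
ft_force: [0.7, 0.4, -0.7]
grip_width: 0.0309
gripper_force: 60.5
time_s: 6.38
position: [0.5757, 0.0214, 0.2538]
tool_rot: [[-0.962, -0.272, -0.0], [-0.272, 0.962, 0.0], [-0.0, 0.0, -1.0]]
ft_force: [1.3, -0.9, -1.1]
grip_width: 0.0312
gripper_force: 60.3
time_s: 7.05
position: [0.5766, 0.0192, 0.2533]
tool_rot: [[-0.964, -0.267, -0.0], [-0.267, 0.964, 0.0], [0.0, 0.0, -1.0]]
ft_force: [-0.1, -0.2, -1.3]
grip_width: 0.0311
gripper_force: 60.3
t 7.05 pos [0.5766 0.0192 0.2533] xang -164.54 ft [-0.1 -0.2 -1.3] w 0.0311 gf 60.3
ring [([275.7, 292.8], 0.83), ([170.8, 299.6], 0.73)]
nose [([334.6, 213.2], 0.94)]
ledge [([540.2, 21.2], 0.78), ([330.2, 149.0], 0.69)]
hook_foot [([333.7, 213.8], 0.9)]
gate_end [([341.2, 245.2], 0.85)]
```

View pics/w2.png

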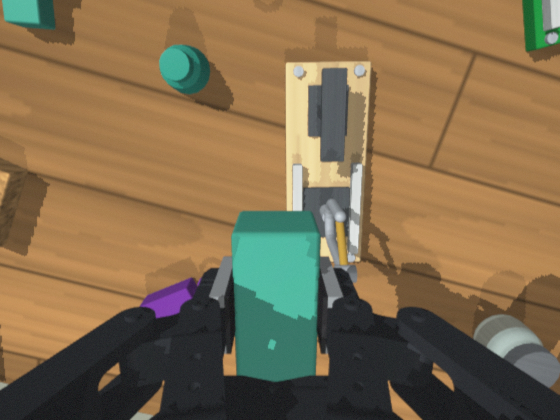

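The wrist view shows the held block (277,290), the ledge (from 334,68 to 334,162), the nose near (334,208) and the gate running down to the spine at (346,270). I zoom in to pin the nose and ledge.

```bash
python3 - <<'E'
import cv2
c=cv2.imread('pics/w2.png')[55:295,280:380]; c=cv2.rotate(c,cv2.ROTATE_90_COUNTERCLOCKWISE)
cv2.imwrite('pics/w2c.png',cv2.resize(c,None,fx=3.3333,fy=3.3333,interpolation=2))
E
```

```text
(no output)
```

View pics/w2c.png

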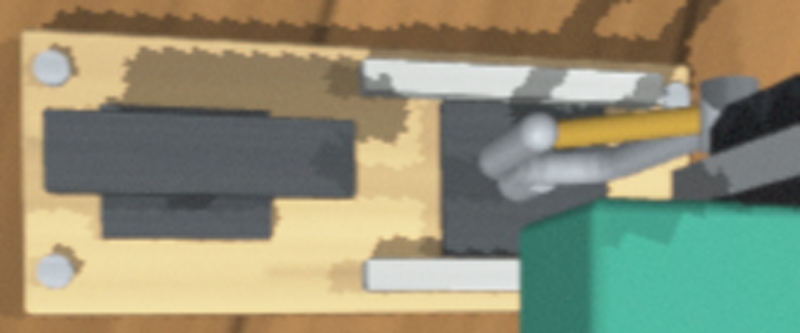

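```bash
python3 - <<'E'
from h import *
z=np.load('w2.npz'); p={'pose':z['pose'],'intrinsics':z['K']}
g=lambda x,y,h: atz(p,(379-y/3.3333,55+x/3.3333),h)
n=g(541,130,.110); a=g(44,151,.06); b=g(355,158,.06); s=g(730,88,.143)
an=lambda v:(np.degrees(np.arctan2(v[1],v[0])),np.linalg.norm(v[:2]))
print('nose',n,'ledge',(a+b)/2,an(b-a),'spine',s,an(s-n),'nose-ledge',an(n-(a+b)/2))
for u,v,w in [((360,60),(663,75),.03),((22,32),(690,66),.02),((25,312),(515,313),.02)]:
  print(an(g(*v,w)-g(*u,w)))
t=shot('top'); sd=shot('side')
print('top nose',atz(t,(264.2,191.3),.11), 'reproj of nose', proj(t,n),proj(sd,n))
print(look(sd,'nose'),look(sd,'ledge'),look(sd,'ring'))
c=sd['color'][150:260,230:330][:,:,::-1]; cv2.imwrite('pics/sc.png',cv2.resize(c,None,fx=5.4,fy=5.4,interpolation=2))
E
```

```text
nose [0.57818455 0.07543126 0.11      ] ledge [0.50119749 0.05196159 0.06      ] (np.float64(16.698903646379627), np.float64(0.08188184151133795)) spine [0.61116355 0.09062106 0.143     ] (np.float64(24.73032970902558), np.float64(0.03630900603098499)) nose-ledge (np.float64(16.953954071077025), np.float64(0.08048499230540056))
(np.float64(16.466165542534497), np.float64(0.10056398826122916))
(np.float64(16.530753517703786), np.float64(0.2125556118615203))
(np.float64(15.803875704363682), np.float64(0.1493697446670438))
top nose [0.5750423  0.07276209 0.11      ] reproj of nose [263.11696326 190.09919171] [295.33563377 205.21290076]
[([302.3, 221.9], 0.98), ([202.1, 199.6], 0.68)] [([186.2, 211.5], 0.65), ([287.5, 235.3], 0.63)] [([296.3, 160.5], 0.74), ([369.7, 262.5], 0.7)]
```

View pics/sc.png

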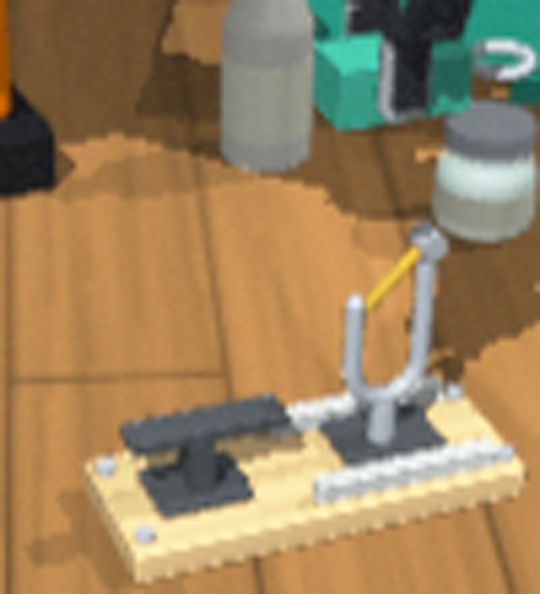

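The side crop shows the nose tip at (295.7,205.6), within 0.6 px of the reprojection of my nose estimate. The held block is seen with its ring at (324,161). I move the ring above the nose.

```bash

python3 -m crank '[0,1.2,1.7,0,0, 0,1.2,1.7,0,0, 0,1.3,1.87,0,0, 0,0,0,0,-0.02, 0,0,0,3,0, 0,0,0,3,0, 0,0,0,2.8,0, 0,0,0,0,0]'
python3 -m crank '[0,0,0,0,0, 0,0,0,0,0, 0,0,0,0,0, 0,0,0,0,0, 0,0,0,0,0, 0,0,0,0,0, 0,0,0,0,0, 0,0,0,0,0]'
python3 - <<'E'
from h import *
s,R=st(); P=np.array(s['position']); ring=P-R[:,0]*.055+[0,0,.0101]; nose=np.array([.5782,.0754,.110])
sd=shot('side'); t=shot('top'); w=shot('wrist')
print('ring',ring,'dxy hook',np.array([[.958,.286],[-.286,.958]])@(ring-nose)[:2]*1000)
print('side',proj(sd,ring),look(sd,'ring'),'nose',proj(sd,nose)); print('top',proj(t,ring),look(t,'ring'),proj(t,nose)); print('wr',proj(w,ring),look(w,'ring'))
# ring ends and block corners for overlay
a=sd['color'][130:240,240:350][:,:,::-1]; r=proj(t,ring).astype(int)
b=t['color'][r[1]-40:r[1]+70,r[0]-55:r[0]+55][:,:,::-1]
cv2.imwrite('pics/chk.png',cv2.resize(np.hstack([a,b]),None,fx=3.6,fy=3.6,interpolation=2)); print(r)
E
```

```text
time_s: 8.27
position: [0.5247, 0.0602, 0.1608]
tool_rot: [[-0.958, -0.286, -0.009], [-0.286, 0.958, 0.001], [0.008, 0.003, -1.0]]
ft_force: [-0.8, 0.5, -1.3]
grip_width: 0.0308
gripper_force: 60.3
time_s: 8.93
position: [0.5268, 0.0603, 0.1655]
tool_rot: [[-0.958, -0.286, 0.0], [-0.286, 0.958, -0.0], [-0.0, -0.0, -1.0]]
ft_force: [0.6, -0.9, -1.1]
grip_width: 0.031
gripper_force: 60.3
t 8.93 pos [0.5268 0.0603 0.1655] xang -163.37 ft [ 0.6 -0.9 -1.1] w 0.031 gf 60.3
ring [0.5795479  0.07600839 0.17562247] dxy hook [1.46529119 0.19733638]
side [297.00533058 183.789225  ] [([366.8, 262.4], 0.62), ([273.6, 186.0], 0.54)] nose [295.34287562 205.2188287 ]
top [261.59165135 187.05221846] [([310.3, 124.5], 0.65)] [263.12907636 190.09277646]
wr [275.84919787 398.38681201] [([279.4, 293.1], 0.61), ([106.6, 376.5], 0.6)]
[261 187]
```

View pics/chk.png

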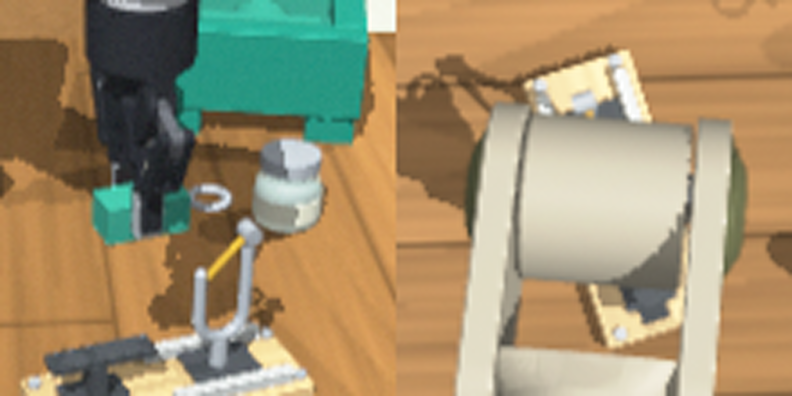

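The side crop shows the ring level, right above the nose at about (298.3,185). The predicted pixel is (297,183.8), so I refine the offset numerically.

```bash
python3 - <<'E'
from h import *
s,R=st(); P=np.array(s['position']); ring=P-R[:,0]*.055+[0,0,.0101]
sd=shot('side'); c=sd['color']; x0,y0,x1,y1=286,176,309,194
sub=c[y0:y1,x0:x1]; hsv=cv2.cvtColor(sub,cv2.COLOR_RGB2HSV)
m=((hsv[:,:,1]<70)&(hsv[:,:,2]>110)).astype(np.uint8)
for r in range(m.shape[0]): print(r+y0,''.join('#' if v else '.' for v in m[r]))
# match predicted annulus
best=[]
for dx in np.arange(-3,6.1,.5):
  for dz in np.arange(-6,4.1,.5):
    S=8; im=np.zeros(((y1-y0)*S,(x1-x0)*S),np.uint8); ctr=ring+np.array([.958*dx,.286*dx,dz])/1000
    th=np.linspace(0,2*np.pi,60)
    pts=np.array([(proj(sd,ctr+.0138*(R[:,0]*np.cos(t)+R[:,1]*np.sin(t)))-[x0-.5,y0-.5])*S for t in th]).astype(np.int32)
    cv2.polylines(im,[pts],True,255,int(.0055*405.5/1.0*S))
    q=cv2.resize(im,(x1-x0,y1-y0),interpolation=cv2.INTER_AREA)/255.
    best.append((np.abs(q-m).sum(),dx,dz))
best.sort(); print(best[:6])
E
```

```text
t 9.23 pos [0.5268 0.0603 0.1653] xang -163.37 ft [-0.1  0.8 -2.4] w 0.0309 gf 60.3
176 .......................
177 .......................
178 .......................
179 .......................
180 .......................
181 .........######........
182 .......##########......
183 ......###.########.....
184 .......#......#####....
185 .......##......####....
186 .......###########.....
187 .........########......
188 .........######........
189 .......................
190 ......................#
191 ....................###
192 ....................###
193 ....................###
[(np.float64(28.666666666666668), np.float64(2.0), np.float64(-1.5)), (np.float64(28.949019607843137), np.float64(2.5), np.float64(-1.5)), (np.float64(28.956862745098043), np.float64(2.5), np.float64(-2.0)), (np.float64(29.07450980392157), np.float64(2.0), np.float64(-2.0)), (np.float64(29.105882352941176), np.float64(3.0), np.float64(-2.0)), (np.float64(29.423529411764708), np.float64(3.0), np.float64(-1.5))]
```

```bash

python3 -m crank '[0,0.1,0,1.5,0, 0,0,0,1.5,0, 0,0,0,1.4,0, 0,0,0,0.4,0, 0,0,0,0.4,0, 0,0,0,0.3,0, 0,0,0,0.2,0, 0,0,0,0,0]'
python3 -m crank '[0,0,0,0.2,0, 0,0,0,0.1,0, 0,0,0,0,0, 0,0,0,0,0, 0,0,0,0,0, 0,0,0,0,0, 0,0,0,0,0, 0,0,0,0,0]' 80
```

```text
time_s: 9.95
position: [0.5258, 0.0599, 0.1085]
tool_rot: [[-0.958, -0.286, -0.0], [-0.286, 0.958, -0.0], [0.0, -0.0, -1.0]]
ft_force: [-2.6, -1.5, 0.2]
grip_width: 0.0309
gripper_force: 60.6
time_s: 10.62
position: [0.5258, 0.06, 0.1053]
tool_rot: [[-0.958, -0.286, -0.0], [-0.286, 0.958, -0.0], [0.0, 0.0, -1.0]]
ft_force: [-2.1, -2.0, 0.5]
grip_width: 0.0306
gripper_force: 82.4
```

```bash

python3 -m crank '[0,0,0,0.15,0, 0,0,0,0.15,0, 0,0,0,0.15,0, 0,0,0,0.15,0, 0,0,0,0.1,0, 0,0,0,0,0, 0,0,0,0,0, 0,0,0,0,0]'
python3 -m crank '[0,0,0,0.15,0, 0,0,0,0.15,0, 0,0,0,0.15,0, 0,0,0,0.15,0, 0,0,0,0.1,0, 0,0,0,0,0, 0,0,0,0,0, 0,0,0,0,0]'
```

```text
time_s: 11.28
position: [0.5255, 0.06, 0.0981]
tool_rot: [[-0.958, -0.286, -0.001], [-0.286, 0.958, -0.0], [0.001, 0.0, -1.0]]
ft_force: [-3.2, -0.7, -1.1]
grip_width: 0.0305
gripper_force: 82.4
time_s: 11.95
position: [0.5256, 0.06, 0.0911]
tool_rot: [[-0.958, -0.286, -0.001], [-0.286, 0.958, -0.0], [0.001, 0.0, -1.0]]
ft_force: [-2.5, -2.0, -0.5]
grip_width: 0.0307
gripper_force: 82.4
```

```bash

python3 -m crank '[0,0,0,0.15,0, 0,0,0,0.15,0, 0,0,0,0.15,0, 0,0,0,0.15,0, 0,0,0,0.1,0, 0,0,0,0,0, 0,0,0,0,0, 0,0,0,0,0]'
python3 -m crank '[0,0,0,0.15,0, 0,0,0,0.15,0, 0,0,0,0.15,0, 0,0,0,0.15,0, 0,0,0,0.2,0, 0,0,0,0,0, 0,0,0,0,0, 0,0,0,0,0]'
python3 - <<'E'
from h import *
st(); sd=shot('side'); a=sd['color'][165:255,250:340][:,:,::-1]
cv2.imwrite('pics/s3.png',cv2.resize(a,None,fx=6.5,fy=6.5,interpolation=2))
E
```

```text
time_s: 12.62
position: [0.5262, 0.06, 0.0845]
tool_rot: [[-0.958, -0.286, 0.001], [-0.286, 0.958, -0.0], [-0.001, -0.0, -1.0]]
ft_force: [0.2, -0.3, -1.6]
grip_width: 0.0304
gripper_force: 82.2
time_s: 13.28
position: [0.5259, 0.06, 0.0763]
tool_rot: [[-0.958, -0.286, 0.0], [-0.286, 0.958, -0.0], [-0.0, -0.0, -1.0]]
ft_force: [0.2, -0.6, -0.1]
grip_width: 0.0311
gripper_force: 82.2
t 13.28 pos [0.5259 0.06   0.0763] xang -163.37 ft [ 0.2 -0.6 -0.1] w 0.0311 gf 82.2
```

View pics/s3.png

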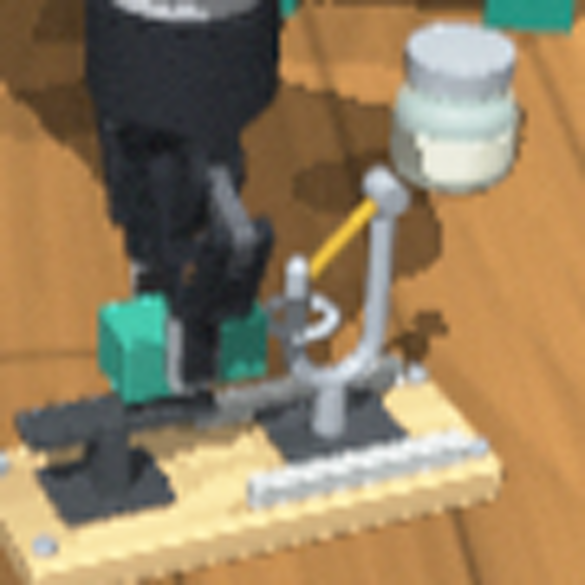

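The side crop shows the gate (345,235 in the crop) shut above the ring (305,315), with the nose through the ring. I lower the block to just above the ledge and start the pull.

```bash

cat > ck.py <<'E'
from h import *
s,R=st(); f=np.array(s['ft_force'])@-R[:,0]; print('pull %.1f'%f)
import sys; sys.exit(0 if abs(f)<6.5 else 1)
E
python3 -m crank '[0,0,0,0.15,0, 0,0,0,0.15,0, 0,0,0,0.15,0, 0,0,0,0.1,0, 0,0.2,0,0,0, 0,0.2,0,0,0, 0,0,0,0,0, 0,0,0,0,0]' >/dev/null; python3 ck.py &&
python3 -m crank '[0,0.1,0,0,0, 0,0.1,0,0,0, 0,0.05,0,0,0, 0,0,0,0,0, 0,0,0,0,0, 0,0,0,0,0, 0,0,0,0,0, 0,0,0,0,0]' >/dev/null && python3 ck.py &&
python3 -m crank '[0,0.1,0,0,0, 0,0.1,0,0,0, 0,0.05,0,0,0, 0,0,0,0,0, 0,0,0,0,0, 0,0,0,0,0, 0,0,0,0,0, 0,0,0,0,0]' >/dev/null && python3 ck.py &&
python3 -m crank '[0,0.1,0,0,0, 0,0.1,0,0,0, 0,0.05,0,0,0, 0,0,0,0,0, 0,0,0,0,0, 0,0,0,0,0, 0,0,0,0,0, 0,0,0,0,0]' >/dev/null && python3 ck.py &&
python3 -m crank '[0,0.1,0,0,0, 0,0.1,0,0,0, 0,0.05,0,0,0, 0,0,0,0,0, 0,0,0,0,0, 0,0,0,0,0, 0,0,0,0,0, 0,0,0,0,0]' >/dev/null && python3 ck.py
```

```text
t 14.0 pos [0.5219 0.0588 0.0709] xang -163.38 ft [ 0.1 -0.4 -1.1] w 0.0303 gf 82.2
pull -0.1
t 14.67 pos [0.5197 0.0581 0.0708] xang -163.37 ft [ 0.4 -0.5 -2. ] w 0.0304 gf 82.2
pull 0.3
t 15.33 pos [0.5174 0.0574 0.0709] xang -163.37 ft [ 2.4  1.  -1.1] w 0.0306 gf 82.2
pull 2.6
t 16.0 pos [0.5148 0.0567 0.0708] xang -163.37 ft [ 1.7  1.2 -1.7] w 0.0302 gf 82.2
pull 2.0
t 16.67 pos [0.5124 0.056  0.0708] xang -163.37 ft [ 2.2  1.  -1.5] w 0.0303 gf 82.2
pull 2.4
```

Contact was made at about 7 mm as expected. The foot now slides at about 2.5 N, so I keep pulling.

```bash

python3 -m crank '[0,0.1,0,0,0, 0,0.1,0,0,0, 0,0.05,0,0,0, 0,0,0,0,0, 0,0,0,0,0, 0,0,0,0,0, 0,0,0,0,0, 0,0,0,0,0]' >/dev/null; python3 ck.py &&
python3 -m crank '[0,0.1,0,0,0, 0,0.1,0,0,0, 0,0.05,0,0,0, 0,0,0,0,0, 0,0,0,0,0, 0,0,0,0,0, 0,0,0,0,0, 0,0,0,0,0]' >/dev/null && python3 ck.py &&
python3 -m crank '[0,0.1,0,0,0, 0,0.1,0,0,0, 0,0.05,0,0,0, 0,0,0,0,0, 0,0,0,0,0, 0,0,0,0,0, 0,0,0,0,0, 0,0,0,0,0]' >/dev/null && python3 ck.py &&
python3 -m crank '[0,0.1,0,0,0, 0,0.1,0,0,0, 0,0.05,0,0,0, 0,0,0,0,0, 0,0,0,0,0, 0,0,0,0,0, 0,0,0,0,0, 0,0,0,0,0]' >/dev/null && python3 ck.py &&
python3 -m crank '[0,0.1,0,0,0, 0,0.1,0,0,0, 0,0.05,0,0,0, 0,0,0,0,0, 0,0,0,0,0, 0,0,0,0,0, 0,0,0,0,0, 0,0,0,0,0]' >/dev/null && python3 ck.py &&
python3 -m crank '[0,0.1,0,0,0, 0,0.1,0,0,0, 0,0.05,0,0,0, 0,0,0,0,0, 0,0,0,0,0, 0,0,0,0,0, 0,0,0,0,0, 0,0,0,0,0]' >/dev/null && python3 ck.py
```

```text
t 17.33 pos [0.51   0.0553 0.0708] xang -163.37 ft [ 2.1  0.2 -0.9] w 0.0303 gf 82.2
pull 2.0
t 18.0 pos [0.5076 0.0545 0.0708] xang -163.37 ft [ 2.3  1.1 -1.1] w 0.0307 gf 82.2
pull 2.5
t 18.67 pos [0.5052 0.0538 0.0708] xang -163.37 ft [ 2.   0.2 -1.8] w 0.0307 gf 82.2
pull 2.0
t 19.33 pos [0.5028 0.0531 0.0708] xang -163.37 ft [ 2.8  0.7 -1.6] w 0.0306 gf 82.1
pull 2.9
t 20.0 pos [0.5004 0.0524 0.0708] xang -163.37 ft [ 1.   1.2 -0.6] w 0.0304 gf 82.1
pull 1.3
t 20.67 pos [0.498  0.0517 0.0708] xang -163.37 ft [ 1.8  1.2 -1.8] w 0.0305 gf 82.1
pull 2.1
```

```bash
sed -i 's/<6.5/<5/' ck.py
python3 -m crank '[0,0.1,0,0,0, 0,0.1,0,0,0, 0,0,0,0,0, 0,0,0,0,0, 0,0,0,0,0, 0,0,0,0,0, 0,0,0,0,0, 0,0,0,0,0]' >/dev/null; python3 ck.py &&
python3 -m crank '[0,0.1,0,0,0, 0,0.1,0,0,0, 0,0,0,0,0, 0,0,0,0,0, 0,0,0,0,0, 0,0,0,0,0, 0,0,0,0,0, 0,0,0,0,0]' >/dev/null && python3 ck.py &&
python3 -m crank '[0,0.1,0,0,0, 0,0.1,0,0,0, 0,0,0,0,0, 0,0,0,0,0, 0,0,0,0,0, 0,0,0,0,0, 0,0,0,0,0, 0,0,0,0,0]' >/dev/null && python3 ck.py &&
python3 -m crank '[0,0.1,0,0,0, 0,0.1,0,0,0, 0,0,0,0,0, 0,0,0,0,0, 0,0,0,0,0, 0,0,0,0,0, 0,0,0,0,0, 0,0,0,0,0]' >/dev/null && python3 ck.py
```

```text
t 21.33 pos [0.4966 0.0512 0.0709] xang -163.38 ft [ 5.5  2.6 -2.4] w 0.0301 gf 81.9
pull 6.0
```

```bash

python3 -m crank '[0,0.04,0,0,0, 0,0,0,0,0, 0,0,0,0,0, 0,0,0,0,0, 0,0,0,0,0, 0,0,0,0,0, 0,0,0,0,0, 0,0,0,0,0]' >/dev/null; python3 ck.py
```

```text
t 22.0 pos [0.4966 0.0512 0.0709] xang -163.37 ft [ 6.1  4.  -3.9] w 0.0306 gf 81.9
pull 7.0
```

```bash

python3 -m crank '[0,0.08,0,0,0, 0,0,0,0,0, 0,0,0,0,0, 0,0,0,0,0, 0,0,0,0,0, 0,0,0,0,0, 0,0,0,0,0, 0,0,0,0,0]' >/dev/null; python3 ck.py
```

```text
t 22.67 pos [0.4965 0.0511 0.071 ] xang -163.38 ft [ 9.6  5.2 -5.6] w 0.0306 gf 81.6
pull 10.6
```

```bash

python3 -m crank '[0,0.06,0,0,0, 0,0,0,0,0, 0,0,0,0,0, 0,0,0,0,0, 0,0,0,0,0, 0,0,0,0,0, 0,0,0,0,0, 0,0,0,0,0]' >/dev/null; python3 ck.py
python3 - <<'E'
from h import *
F=[]
for i in range(4): shot('side'); s=env.observe(); F.append(np.r_[np.array(s['ft_force'])@-np.array(s['tool_rot'])[:,0],s['ft_force']])
print(np.round(F,1),np.mean(F,0))
E
```

```text
t 23.33 pos [0.4964 0.0511 0.071 ] xang -163.37 ft [11.7  6.6 -6.1] w 0.0311 gf 81.5
pull 13.1
[[12.6 11.3  6.2 -6.6]
 [13.  11.6  6.5 -5.7]
 [13.  12.   5.4 -6.8]
 [12.7 11.2  6.9 -7. ]] [12.81748496 11.54454495  6.24817056 -6.49692274]
```

```bash

python3 -m crank '[0,0,0,0,0, 0,0,0,0,0, 0,0,0,0,0, 0,0,0,0,0, 0,0,0,0,0, 0,0,0,0,0, 0,0,0,0,0, 0,0,0,0,0]' >/dev/null; python3 ck.py
python3 -m crank '[0,-0.1,0,0,0, 0,-0.1,0,0,0, 0,-0.1,0,0,0, 0,0,0,0.1,0, 0,0,0,0.1,0, 0,0,0,0.1,0, 0,0,0,0,0, 0,0,0,0,0]' >/dev/null; python3 ck.py
python3 -m crank '[0,0,0,0.1,0, 0,0,0,0,0, 0,0,0,0,0, 0,0,0,0,0, 0,0,0,0,0, 0,0,0,0,0, 0,0,0,0,0, 0,0,0,0,0]' >/dev/null; python3 ck.py
```

```text
t 24.2 pos [0.4964 0.0511 0.071 ] xang -163.37 ft [11.1  7.5 -5.8] w 0.0303 gf 81.5
pull 12.7
t 24.87 pos [0.497  0.0514 0.0676] xang -163.37 ft [ 0.7 -0.  -2. ] w 0.0312 gf 82.2
pull 0.7
t 25.53 pos [0.4973 0.0514 0.0668] xang -163.37 ft [-0.3  1.1 -1.9] w 0.0307 gf 82.3
pull 0.0
```

```bash

python3 -m crank '[0,0,0,0.1,0, 0,0,0,0,0, 0,0,0,0,0, 0,0,0,0,0, 0,0,0,0,0, 0,0,0,0,0, 0,0,0,0,0, 0,0,0,0,0]' >/dev/null; python3 ck.py
python3 -m crank '[0,0,0,0.07,0, 0,0,0,0,0, 0,0,0,0,0, 0,0,0,0,0, 0,0,0,0,0, 0,0,0,0,0, 0,0,0,0,0, 0,0,0,0,0]' >/dev/null; python3 ck.py
```

```text
t 26.2 pos [0.4973 0.0515 0.0658] xang -163.37 ft [-0.3 -0.4 -1.8] w 0.0307 gf 82.3
pull -0.4
t 26.87 pos [0.4973 0.0515 0.0651] xang -163.37 ft [-0.7 -0.  -1.6] w 0.0305 gf 82.3
pull -0.7
```

```bash

python3 -m crank '[0,0,0,0.07,0, 0,0,0,0,0, 0,0,0,0,0, 0,0,0,0,0, 0,0,0,0,0, 0,0,0,0,0, 0,0,0,0,0, 0,0,0,0,0]' >/dev/null; python3 ck.py
python3 -m crank '[0,0,0,0.07,0, 0,0,0,0,0, 0,0,0,0,0, 0,0,0,0,0, 0,0,0,0,0, 0,0,0,0,0, 0,0,0,0,0, 0,0,0,0,0]' >/dev/null; python3 ck.py
```

```text
t 27.53 pos [0.4974 0.0514 0.065 ] xang -163.37 ft [-1.7 -0.6  5. ] w 0.0307 gf 83.1
pull -1.8
t 28.2 pos [0.4973 0.0515 0.0649] xang -163.36 ft [-5.8 -0.3 13.8] w 0.0303 gf 84.2
pull -5.6
```

```bash

python3 -m crank '[0,0,0,-0.1,0, 0,0,0,0,0, 0,0,0,0,0, 0,0,0,0,0, 3.4,0,0,0,0, 4,0,0,0,0, 6,0,0,0,0, 6,0,0,0,0]'
python3 -m crank '[6,0,0,0,0, 6,0,0,0,0, 6,0,0,0,0, 6,0,0,0,0, 6,0,0,-1,0, 6,0,0,-2,0, 6,0,0,-3,0, 6,0,0,-4,0]'
python3 -m crank '[6,0,0,-4,0, 6,0,0,-4,0, 6,0,0,0,0, 6,0,0,0,0, 6,0,0,0,0, 6,0,0,0,0, 6,0,0,0,0, 6,0,0,0,0]'
python3 - <<'E'
from h import *
st(); sd=shot('side'); a=sd['color'][165:255,220:340][:,:,::-1]
cv2.imwrite('pics/s4.png',cv2.resize(a,None,fx=6.5,fy=6.5,interpolation=2))
E
```

```text
time_s: 28.87
position: [0.4973, 0.0514, 0.0646]
tool_rot: [[-0.958, -0.286, -0.0], [-0.286, 0.958, 0.0], [0.0, 0.0, -1.0]]
ft_force: [-0.8, -0.4, -0.2]
grip_width: 0.0595
gripper_force: 0.0
time_s: 29.53
position: [0.4961, 0.0516, 0.1642]
tool_rot: [[-0.958, -0.286, -0.005], [-0.286, 0.958, 0.001], [0.004, 0.002, -1.0]]
ft_force: [0.8, -0.4, -0.6]
grip_width: 0.0599
gripper_force: 0.0
time_s: 30.2
position: [0.497, 0.0515, 0.2437]
tool_rot: [[-0.958, -0.286, -0.002], [-0.286, 0.958, 0.0], [0.002, 0.001, -1.0]]
ft_force: [-0.4, -0.2, 0.3]
grip_width: 0.0599
gripper_force: 0.0
t 30.2 pos [0.497  0.0515 0.2437] xang -163.37 ft [-0.4 -0.2  0.3] w 0.0599 gf 0.0
```

View pics/s4.png

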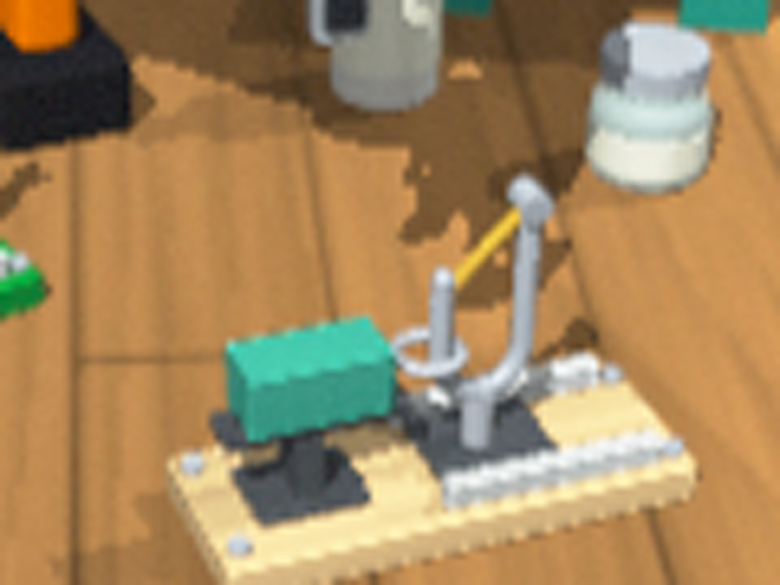

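The block (310,380 in the crop) lies level on the ledge, with the ring around the nose (430,350), the gate shut above it and the gripper clear. I hand it in.

```bash
python3 -c "
from rig import env
print(env.close_job())"
```

```text
the job is handed in; nothing more can be done
None
```

The teal block is clipped on the plywood stand's snap hook with the gate shut above its ring; I pulled it to the stop, tugged at about 13 N for over half a second, left it level on the ledge, let go, and handed the job in at about 30 s.

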